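Tipped bottle off the turntable, into the returns carton

ROBOT

A 6-joint arm with a two-finger parallel gripper is mounted at the origin on the work surface. World frame = base frame: x ahead of the robot, y to its left, z up, the work surface at z = 0. Lengths are in m, angles in rad, forces in N, time in s.
With the tool pointing down it reaches from about 0.275 to 0.775 m from the base axis. Payload 14.6 kg.
Tool frame: the origin (TCP) lies at the centre of the arm's flange, where the gripper is bolted on; the fingertips stand 173 mm ahead of it and the grasp point (between the pads) lies 155 mm ahead of it; z points along the fingers, y is the line along which they close (so a half turn about z gives the same grasp; the last joint's range is limited). The gripper opens to 85 mm and grips with 20 to 120 N. Pads are 22 mm wide; open, the fingers measure 114 mm over their backs; the gripper's body (76 mm by 85 mm) begins 54 mm behind the grasp point. The pads swing forward as they close: fully open they stand 13 mm farther back than shut.
Start: joints at [-1.341, 0.263, -0.048, 1.259, 0, 1.415], TCP at [0.197, -0.487, 0.405] pointing down, gripper open.
Joint ranges: [-2.65, 2.65], [-0.89, 1.7], [-1.18, 1.37], [-2.13, 2.11], [-1.35, 1.29], [-3.14, 3.14]. Speed limits (rad/s): [1.89, 1.89, 2.57, 2.79, 3.14, 3.14].

INTERFACE

Orientations are given as a 3x3 rotation matrix whose columns are the frame's x, y, z axes.
In Python, from cell import sense, snapshot, camera_info, finish_job gives the robot as it stands. The module is installed in compiled form; this text tells all that it offers.
- The arm moves only by the tool apply_moves, never from a script. Its argument "targets" is a list of rows, each an object of numbers: "tx", "ty", "tz": the shift along the tool's x, y, z in units of 25 mm (1.0 is 25 mm); "ax", "ay", "az": the turn, a rotation vector about the tool's x, y, z in units of 5 degrees (1.0 is 5 degrees). In form: [{"tx": .., "ty": .., "tz": .., "ax": .., "ay": .., "az": ..}, ...]. A call has exactly 5 rows; each row shifts and turns the commanded pose from where the row before left it, along the tool's axes as they then stand; what a row does not reach is not made up. A row lasts 1/12 s, in which the tool goes at most 41.7 mm and 7.16 degrees, less where a joint would pass 70% of its speed; a pose out of reach is approached as far as the arm can. A call is refused whole if a number of a shift passes 1 or a number of a turn 1, either way. A call with a gripper value outside its range is refused whole. "gripper" is the closure, from -1 (fully open) to 1 (shut), so that 0 is half open, set as the call begins (left out, the last holds). The fingers move at their own pace and stop on an object; the grip force is fixed at half the most. Time passes only in rows, so rows that do not move let the fingers close, or fill a call up. It gives the time, the measured TCP pose, the force, the opening and the grip force at its end, in the units of the state.
- sense(): the state, without advancing time (a new reading comes with each control period).
- snapshot(name): name is "side" or "top"; returns the picture (384x512x3 uint8, blue, green, red); there is no depth.
- camera_info(name): a dict with "mtx" (3x3 intrinsics, pixels), "origin" and "rotation" of the camera in the world. Camera axes: x right, y down, z forward; pixel columns grow to the right and rows downward; lengths in m; the calibration is good to about 2 mm. A picture is of the moment at which its call begins. camera_info takes no time and is no camera call.
- finish_job(): hands the job in; it is judged then, once.
The state is a dict: "clock": time; "joints": joint angles; "dq": joint speeds; "effort": joint torques, N m; "ee_pos": TCP position; "orientation": TCP orientation; "wrist_force": force on the tool from outside, world axes, zero at the start; "moment": the same for the moment, N m; "finger_gap": finger opening in m; "grip_force": force on a finger pad.
Only numpy, scipy, OpenCV 4.12 (cv2) and the standard library are available. Lean on these libraries where they do the work, as an engineer would, in place of code of your own. Each camera call takes 0.05 s, during which the arm holds its last target. There are 200 camera calls.

TASK

A red bottle of thread locker has tipped over on the freely spinning turntable. Lift it off and lay it flat in the open cardboard carton, setting it down gently and leaving the two brass bushings standing on the turntable. Then close the carton: first fold the plain flap all the way down, then fold the flap with the red stripe all the way down over it.

Things in the scene. Friction and masses are not known exactly. Their poses are not given: they have to be found in the camera images.
- turntable: round turntable on the bench; its low round foot (150 mm across, 11 mm high) is fixed, on it a platter 260 mm across turns freely about the vertical axis with almost no friction. Origin on that axis, at bench level; the platter's flat top is 24 mm above the origin. No rim. Its own yaw means nothing.
- bottle: flat-sided red plastic bottle with white label and white nozzle, about 70 g, lying on its broad side on the platter. Body 75 mm long (x) by 40 mm wide (y) by 28 mm thick (z); neck and tapering nozzle go on to 75.5 mm from the origin in +x (24 mm wide at most), so 113 mm in all. Origin under the middle of the red body, on its lower face as it lies at the start; x points to the nozzle, z up.
- bushing_a: brass flanged bushing standing on the platter, flange (44 mm across, 10 mm high) down, sleeve 34 mm across, 45 mm high, about 250 g. Origin at the centre of its underside, z up.
- bushing_b: second brass bushing, the same as the first.
- carton: open cardboard carton fixed on the bench: outside 178 mm (x) by 158 mm (y), walls and floor 4 mm, side walls 64 mm high (the -y wall 69 mm). Origin at the centre of its underside, z up. The flaps hinge along its +y wall (plain flap) and its -y wall (flap with red stripe).
- inner_flap (a joint): angle of the plain flap, 174 mm (along x) by 75 mm by 4 mm. 0 = shut, flat over the carton; 1.57 = upright; more = leaning outwards; at most 2.6. Hinge line along the carton's x axis at carton y = +79 mm, z = 64 mm; shut, it reaches to carton y = +4 mm, its top face at z = 68 mm. A stiff hinge: it stays where it is left and moves with less than 2 N at its edge.
- inner_flap_edge (a point): middle of the free edge of the plain flap.
- outer_flap (a joint): angle of the flap with the red stripe (a stripe 22 mm wide along its free edge), 174 mm (along x) by 90 mm by 4 mm. 0 = shut, 1.57 = upright, more = leaning outwards; at most 2.6. Hinge line along the carton's x axis at carton y = -79 mm, z = 69 mm; shut, it reaches to carton y = +11 mm, its top face at z = 73 mm. It stays where it is left, like the other.
- outer_flap_edge (a point): middle of the free edge of the flap with the red stripe.
Not all that is in view belongs to the job. What is shaped like the bushing_b but pink is not meant.

How it is judged:
On the way, in this order (a step that is already met when the one before it is completed fails the run):
1. the bottle lies flat in the carton, let go and at rest, with both flaps still up (x of bottle in the frame of carton between -0.085 and 0.085 m and y of bottle in the frame of carton between -0.075 and 0.075 m and z of bottle in the frame of carton below 0.045 m and angle between bottle's own x axis and vertical between 1.2 and 1.94 rad and linear speed of bottle below 0.03 m/s and contact force between the fingers and bottle below 0.1 N and value of joint each of inner_flap, outer_flap above 0.6 rad), for 0.2 s.
2. the plain flap is down while the striped flap is still up (value of joint inner_flap below 0.17 rad and value of joint outer_flap above 0.6 rad), for 0.2 s.
3. the striped flap is down over it (value of joint each of inner_flap, outer_flap below 0.17 rad), for 0.2 s.
At the end, for the whole second after the job is handed in: The bottle lies in the carton (origin within the walls and less than 45 mm above the carton's underside, its long axis within about 21 degrees of level), released and at rest; both flaps are shut to within 0.17 rad; both bushings stand upright (within 0.15 rad) on the turntable (all of step 3 and x of bottle in the frame of carton between -0.085 and 0.085 m and y of bottle in the frame of carton between -0.075 and 0.075 m and z of bottle in the frame of carton below 0.045 m and angle between bottle's own x axis and vertical between 1.2 and 1.94 rad and linear speed of bottle below 0.03 m/s and contact force between the fingers and bottle below 0.1 N and angle between each of bushing_a, bushing_b's own z axis and vertical below 0.15 rad and horizontal distance between each of bushing_a, bushing_b and turntable below 0.13 m and height (world z) of each of bushing_a, bushing_b above 0.018 m); the robot touches nothing.
It fails at once if the bottle is dropped into the carton (faster than 0.8 m/s between its walls) (x of bottle in the frame of carton between -0.085 and 0.085 m and y of bottle in the frame of carton between -0.075 and 0.075 m and z of bottle in the frame of carton below 0.06 m and linear speed of bottle above 0.8 m/s).
It fails at once if a brass bushing is knocked over (tilted more than 0.6 rad) (angle between any of bushing_a, bushing_b's own z axis and vertical above 0.6 rad).
It also fails if it takes over 61 s, if anything falls off the work surface, if the arm or the gripper's body presses on something with over 40 N, if the wrist force passes 120 N, or if a joint passes its speed limit or range.

## Working session

There is one attempt and no reset: what is moved stays moved. The work goes in short steps, Python scripts to look and compute and a tool call to move; the robot and the scene stay as the last step left them, time stands still between calls to the robot, and variables do not carry over. Pictures are saved under pics/ and viewed, at most 10 in all, crops included, and the job is handed in when it is done.

Besides the shell and the picture viewer there is one more tool, called after "Request:" as a command line: name --argument value ..., lists and objects as JSON in quotes. apply_moves: Moves the arm, as the interface text tells. Its arguments: {"type":"object","properties":{"targets":{"type":"array","items":{"type":"object","properties":{"tx":{"type":"number"},"ty":{"type":"number"},"tz":{"type":"number"},"ax":{"type":"number"},"ay":{"type":"number"},"az":{"type":"number"}}}},"gripper":{"type":"number"}},"required":["targets"]}

```bash
mkdir -p pics; python3 - <<'E'
from cell import *
import cv2,numpy as np
for n in("top","side"):
    im=snapshot(n);cv2.imwrite(f"pics/{n}0.png",im);c=camera_info(n);print(n,np.round(c["mtx"],1).tolist(),np.round(c["origin"],3),np.round(c["rotation"],3).tolist())
s=sense();print(s["clock"],s["ee_pos"],np.round(s["orientation"],3),s["finger_gap"])
E
```

```text
top [[370.2, 0.0, 254.3], [0.0, 370.2, 194.6], [0.0, 0.0, 1.0]] [3.990e-01 1.000e-03 1.037e+00] [[0.025, -0.998, 0.052], [-1.0, -0.025, -0.012], [0.013, -0.052, -0.999]]
side [[371.3, 0.0, 260.2], [0.0, 371.3, 198.9], [0.0, 0.0, 1.0]] [ 0.345 -0.604  0.602] [[0.986, -0.093, 0.14], [-0.167, -0.64, 0.75], [0.02, -0.763, -0.647]]
0.1 [ 0.1970357  -0.48653647  0.4042463 ] [[ 0.927  0.375 -0.   ]
 [ 0.375 -0.927  0.001]
 [ 0.    -0.001 -1.   ]] 0.08542059712068763
```

View pics/top0.png

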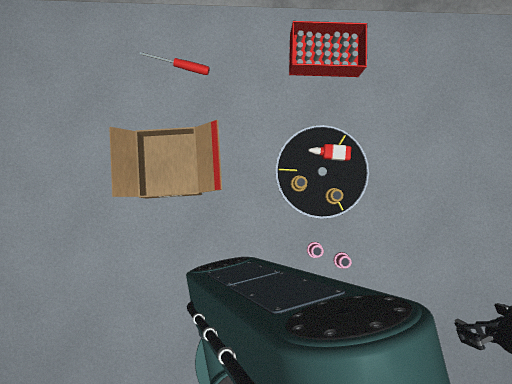

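View pics/side0.png

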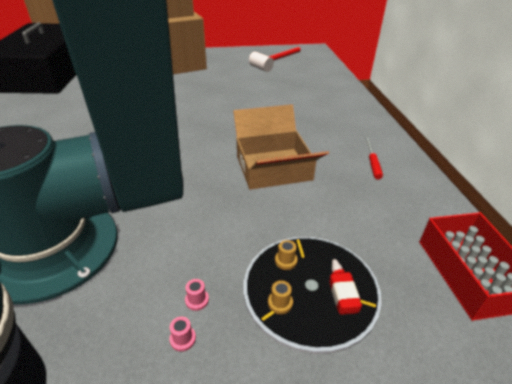

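Candidates in the top view: the red bottle with a white label and nozzle at (337,152) is the target. The red screwdriver at (190,66), the red crate at (328,50) and the striped flap at (215,155) are not. The brass bushings are at (299,184) and (335,196). The pink ones at (316,250) and (343,260) are decoys.

```bash
cat > h.py <<'E'
from cell import *
import cv2,numpy as np
def ray(n,uv):
    c=camera_info(n);d=np.array(c["rotation"])@np.linalg.inv(c["mtx"])@[uv[0],uv[1],1.];return np.array(c["origin"]),d
def onz(n,uv,z):
    o,d=ray(n,uv);return o+d*(z-o[2])/d[2]
def tri(a,b):
    (o1,d1),(o2,d2)=ray("top",a),ray("side",b);d1/=np.linalg.norm(d1);d2/=np.linalg.norm(d2)
    t=np.linalg.lstsq(np.c_[d1,-d2],o2-o1,rcond=None)[0];p,q=o1+t[0]*d1,o2+t[1]*d2;return (p+q)/2,np.linalg.norm(p-q)
def red(im):
    h=cv2.cvtColor(im,cv2.COLOR_BGR2HSV);return (((h[...,0]<6)|(h[...,0]>174))&(h[...,1]>150)&(h[...,2]>80)).astype(np.uint8)
E
python3 - <<'E'
from h import *
np.set_printoptions(precision=4,suppress=True)
im=cv2.imread("pics/top0.png")
cr=np.hstack([cv2.resize(im[115:225,105:225],None,fx=3.3,fy=3.3,interpolation=2),cv2.resize(im[115:225,270:375],None,fx=3.3,fy=3.3,interpolation=2)]);cv2.imwrite("pics/crop0.png",cr)
hsv=cv2.cvtColor(im,cv2.COLOR_BGR2HSV)
w=((hsv[...,1]<60)&(hsv[...,2]>190)).astype(np.uint8)
m=red(im)|w; m2=np.zeros_like(m);m2[138:168,302:358]=m[138:168,302:358]
p=np.argwhere(m2)[:,::-1].astype(np.float32)
r=cv2.minAreaRect(p);print(r);print("corners",*[onz("top",q,.045)[:2] for q in cv2.boxPoints(r)])
mr=np.zeros_like(m);mr[138:168,302:358]=red(im)[138:168,302:358];r2=cv2.minAreaRect(np.argwhere(mr)[:,::-1].astype(np.float32));print("red",r2,*[onz("top",q,.052)[:2] for q in cv2.boxPoints(r2)])
print("ctr",onz("top",r[0],.045),onz("top",r2[0],.045))
# platter ellipse: 
dk=(hsv[...,2]<60).astype(np.uint8);dk[:120]=0;dk[220:]=0;dk[:,:270]=0;dk[:,375:]=0
c=cv2.convexHull(np.argwhere(dk)[:,::-1].astype(np.float32));e=cv2.fitEllipse(c);print(e,onz("top",e[0],.024))
br=((hsv[...,0]>8)&(hsv[...,0]<24)&(hsv[...,1]>110)&(hsv[...,2]>60)).astype(np.uint8);br[:170]=0;br[212:]=0;br[:,:285]=0;br[:,350:]=0
n,l,s,ct=cv2.connectedComponentsWithStats(br)
for i in range(1,n):
    if s[i,4]>60:print("brass",ct[i],s[i],onz("top",ct[i],.03))
mr=red(im);mr[:110]=0;mr[200:]=0;mr[:,:190]=0;mr[:,230:]=0
r=cv2.minAreaRect(np.argwhere(mr)[:,::-1].astype(np.float32));print("stripe",cv2.boxPoints(r))
E
```

```text
((334.4117431640625, 152.35293579101562), (20.391460418701172, 48.59241485595703), 77.47119140625)
corners [ 0.5814 -0.154 ] [ 0.6137 -0.2825] [ 0.5596 -0.2951] [ 0.5276 -0.1669]
red ((335.4483337402344, 151.54270935058594), (30.291507720947266, 15.027242660522461), 5.44033145904541) [ 0.5541 -0.1834] [ 0.5947 -0.1866] [ 0.5891 -0.2681] [ 0.5485 -0.2647]
ctr [ 0.5705 -0.2245  0.045 ] [ 0.5728 -0.2273  0.045 ]
((321.7439270019531, 171.34669494628906), (87.79320526123047, 88.98487091064453), 145.94725036621094) [ 0.5205 -0.195   0.024 ]
brass [297.8255 183.5369] [291 175  17  17 149] [ 0.4846 -0.1289  0.03  ]
brass [332.8027 195.5442] [326 188  17  16 147] [ 0.4542 -0.2251  0.03  ]
stripe [[210.2517 120.2793]
 [216.1724 119.931 ]
 [220.2276 188.869 ]
 [214.3069 189.2172]]
```

View pics/crop0.png

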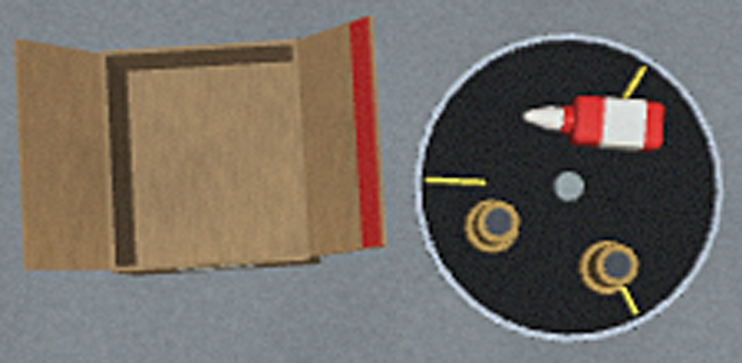

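The crop confirms the red bottle with white label, nozzle to image left, at about (337,152). The carton shows both flaps leaning outward, with the stripe on the image right.

```bash
python3 - <<'E'
from h import *
np.set_printoptions(precision=4,suppress=True)
T=lambda u,v,z:onz("top",(u,v),z)
print("bottle tip",T(309.4,150.5,.038),"far end",T(351,153.2,.042))
H=[T(137.4,130.8,.064),T(140.8,196.8,.064)];G=[T(195.3,127.1,.069),T(198.9,193.2,.069)]
for a,b in (H,G):print(a,b,np.linalg.norm(a-b))
print("width",(H[0]+H[1]-G[0]-G[1])/2)
c=(H[0]+H[1]+G[0]+G[1])/4;print("ctr",c)
E0=(H[0]-H[1]);print("yaw x-axis",np.degrees(np.arctan2(E0[1],E0[0])))
print("plain far/near corner tri",tri((109.8,127.1),(293,104)),tri((112.6,196.8),(235,109)))
print("stripe",tri((217.1,120.2),(326,154)),tri((221.7,189.5),(248,167)))
im=cv2.imread("pics/side0.png");cv2.imwrite("pics/crop1.png",np.hstack([cv2.resize(im[95:195,225:335],None,fx=3.5,fy=3.5,interpolation=2),cv2.resize(im[245:345,290:390],None,fx=3.5,fy=3.5,interpolation=2)]))
E
```

```text
bottle tip [ 0.575  -0.1577  0.038 ] far end [ 0.5699 -0.2704  0.042 ]
[0.6106 0.3029 0.064 ] [0.4362 0.2869 0.064 ] 0.1751198611566025
[0.6235 0.1497 0.069 ] [0.4492 0.1346 0.069 ] 0.17495883638572537
width [-0.013   0.1528 -0.005 ]
ctr [0.5299 0.2185 0.0665]
yaw x-axis 5.257623919925009
plain far/near corner tri (array([0.6086, 0.353 , 0.1224]), np.float64(0.006594763404623178)) (array([0.4375, 0.3369, 0.126 ]), np.float64(0.01092051119958313))
stripe (array([0.6287, 0.0879, 0.1239]), np.float64(0.002004169083267277)) (array([0.4495, 0.0725, 0.1157]), np.float64(0.01605427688779994))
```

View pics/crop1.png

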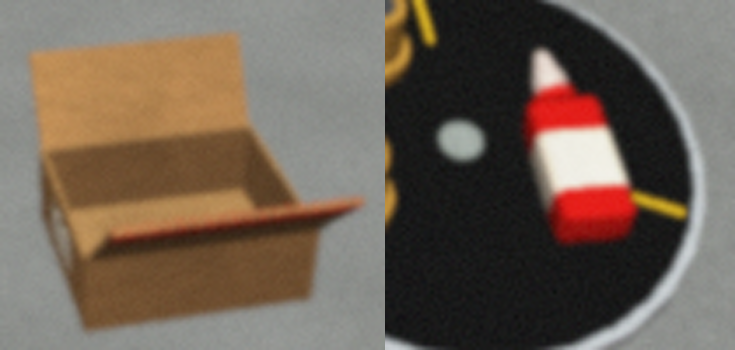

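Request:
apply_moves --targets '[{"az": -1,"tz": 0.4},{"az": -1,"tz": 0.4},{"az": -1,"tz": 0.4},{"az": -1,"tz": 0.4},{"az": -1,"tz": 0.4}]' --gripper -0.5

```text
schema error: expected keys tx, ty, tz, ax, ay, az
```

Request:
apply_moves --targets '[{"az": -1,"tz": 0.4},{"az": -1,"tz": 0.4},{"az": -1,"tz": 0.4},{"az": -1,"tz": 0.4},{"az": -1,"tz": 0.4}]'

```text
schema error: expected keys tx, ty, tz, ax, ay, az
```

Request:
apply_moves --targets '[{"az": -1},{"az": -1},{"az": -1},{"tx": 0.5,"ty": 0.7},{"tx": 0.7,"ty": 0.9}]'

```text
schema error: expected keys tx, ty, tz, ax, ay, az
```

Request:
apply_moves --targets '[{"tx": 0.7,"ty": 0.9},{"tx": 0.7,"ty": 0.9},{"tx": 0.7,"ty": 0.9},{"tx": 0.7,"ty": 0.9},{"tx": 0.7,"ty": 0.9}]'

```text
schema error: expected keys tx, ty, tz, ax, ay, az
```

```bash
python3 - <<'E'
from h import *
np.set_printoptions(precision=4,suppress=True)
s=sense();print(s["clock"],s["ee_pos"],s["orientation"],s["joints"],s["finger_gap"],s["wrist_force"])
E
```

```text
0.1 [ 0.197  -0.4865  0.4042] [[ 0.9269  0.3753 -0.0002]
 [ 0.3753 -0.9269  0.001 ]
 [ 0.0002 -0.001  -1.    ]] [-1.3413  0.2635 -0.0489  1.2594 -0.      1.4155] 0.08542059712068763 [-0.2149 -0.2875 -0.709 ]
```

All six keys are required in every row, so nothing moved. Resending with full rows.

Request:
apply_moves --targets '[{"tx": 0,"ty": 0,"tz": 0.4,"ax": 0,"ay": 0,"az": -1},{"tx": 0,"ty": 0,"tz": 0.4,"ax": 0,"ay": 0,"az": -1},{"tx": 0,"ty": 0,"tz": 0.4,"ax": 0,"ay": 0,"az": -1},{"tx": 0,"ty": 0,"tz": 0.4,"ax": 0,"ay": 0,"az": -1},{"tx": 0,"ty": 0,"tz": 0.4,"ax": 0,"ay": 0,"az": -1}]' --gripper -0.5

```text
clock: 0.52
ee_pos: [0.197, -0.4865, 0.3539]
orientation: [[0.678, 0.735, -0.0], [0.735, -0.678, 0.001], [0.0, -0.0, -1.0]]
wrist_force: [0.3, 0.3, -0.2]
finger_gap: 0.064
grip_force: 0.0
```

Request:
apply_moves --targets '[{"tx": 0,"ty": 0,"tz": 0.4,"ax": 0,"ay": 0,"az": -1},{"tx": 0,"ty": 0,"tz": 0.4,"ax": 0,"ay": 0,"az": -1},{"tx": 0,"ty": 0,"tz": 0.4,"ax": 0,"ay": 0,"az": -1},{"tx": 0,"ty": 0,"tz": 0.4,"ax": 0,"ay": 0,"az": -1},{"tx": 0,"ty": 0,"tz": 0.4,"ax": 0,"ay": 0,"az": -1}]'

```text
clock: 0.93
ee_pos: [0.197, -0.4865, 0.304]
orientation: [[0.304, 0.953, -0.0], [0.953, -0.304, 0.001], [0.0, -0.0, -1.0]]
wrist_force: [-0.4, 0.3, 0.7]
finger_gap: 0.064
grip_force: 0.0
```

Request:
apply_moves --targets '[{"tx": 0,"ty": 0,"tz": 0,"ax": 0,"ay": 0,"az": -1},{"tx": 0,"ty": 0,"tz": 0,"ax": 0,"ay": 0,"az": -1},{"tx": 0,"ty": 0,"tz": 0,"ax": 0,"ay": 0,"az": -1},{"tx": 0.5,"ty": 0.7,"tz": 0,"ax": 0,"ay": 0,"az": 0},{"tx": 0.7,"ty": 0.9,"tz": 0,"ax": 0,"ay": 0,"az": 0}]'

```text
clock: 1.35
ee_pos: [0.2381, -0.4592, 0.3043]
orientation: [[0.053, 0.999, -0.0], [0.999, -0.053, 0.0], [0.0, -0.0, -1.0]]
wrist_force: [0.7, -0.3, 0.0]
finger_gap: 0.0641
grip_force: 0.0
```

Request:
apply_moves --targets '[{"tx": 0.7,"ty": 0.9,"tz": 0,"ax": 0,"ay": 0,"az": 0},{"tx": 0.7,"ty": 0.9,"tz": 0,"ax": 0,"ay": 0,"az": 0},{"tx": 0.7,"ty": 0.9,"tz": 0,"ax": 0,"ay": 0,"az": 0},{"tx": 0.7,"ty": 0.9,"tz": 0,"ax": 0,"ay": 0,"az": 0},{"tx": 0.7,"ty": 0.9,"tz": 0,"ax": 0,"ay": 0,"az": 0}]'

```text
clock: 1.77
ee_pos: [0.3564, -0.3761, 0.3045]
orientation: [[0.052, 0.999, -0.0], [0.999, -0.052, 0.0], [0.0, -0.0, -1.0]]
wrist_force: [-0.8, -0.6, -0.2]
finger_gap: 0.0636
grip_force: 0.0
```

```bash
python3 - <<'E'
from h import *
np.set_printoptions(precision=4,suppress=True)
s=sense();print(s["clock"],s["ee_pos"],s["orientation"],s["joints"],s["finger_gap"],s["wrist_force"])
E
```

```text
1.7667 [ 0.3564 -0.3761  0.3045] [[ 0.0516  0.9987 -0.0002]
 [ 0.9987 -0.0516  0.0003]
 [ 0.0003 -0.0002 -1.    ]] [-0.9697  0.3039 -0.2712  0.9961 -0.      0.6527] 0.06360522599401869 [-0.7711 -0.5542 -0.1761]
```

Request:
apply_moves --targets '[{"tx": 0.7,"ty": 0.9,"tz": 0,"ax": 0,"ay": 0,"az": 0},{"tx": 0.7,"ty": 0.9,"tz": 0,"ax": 0,"ay": 0,"az": 0},{"tx": 0.7,"ty": 0.9,"tz": 0,"ax": 0,"ay": 0,"az": 0},{"tx": 0.7,"ty": 0.9,"tz": 0,"ax": 0,"ay": 0,"az": 0},{"tx": 0.7,"ty": 0.9,"tz": 0,"ax": 0,"ay": 0,"az": 0}]'

```text
clock: 2.18
ee_pos: [0.4733, -0.2945, 0.3044]
orientation: [[0.051, 0.999, -0.0], [0.999, -0.051, 0.0], [0.0, -0.0, -1.0]]
wrist_force: [0.3, -0.2, -0.1]
finger_gap: 0.0638
grip_force: 0.0
```

Request:
apply_moves --targets '[{"tx": 0.7,"ty": 0.9,"tz": 0,"ax": 0,"ay": 0,"az": 0},{"tx": 0.7,"ty": 0.9,"tz": 0.4,"ax": 0,"ay": 0,"az": 0},{"tx": 0.7,"ty": 0.9,"tz": 0.6,"ax": 0,"ay": 0,"az": 0},{"tx": 0.6,"ty": 0.8,"tz": 0.6,"ax": 0,"ay": 0,"az": 0},{"tx": 0,"ty": 0.3,"tz": 0.4,"ax": 0,"ay": 0,"az": 0}]'

```text
clock: 2.6
ee_pos: [0.5724, -0.2305, 0.253]
orientation: [[0.049, 0.999, -0.001], [0.999, -0.049, 0.001], [0.001, -0.001, -1.0]]
wrist_force: [-0.3, 0.2, 0.1]
finger_gap: 0.064
grip_force: 0.0
```

```bash
python3 - <<'E'
from h import *
np.set_printoptions(precision=4,suppress=True)
im=snapshot("side");s=sense();print(s["clock"],s["ee_pos"],s["orientation"][:,0])
cv2.imwrite("pics/hover.png",cv2.resize(im[150:370,200:420],None,fx=2.7,fy=2.7,interpolation=2))
m=red(im);m[:240]=0;m[330:]=0;m[:,:310]=0;m[:,370:]=0
p=np.argwhere(m)[:,::-1];print(p.min(0),p.max(0))
a=red(cv2.imread("pics/side0.png"));a[:240]=0;a[330:]=0;a[:,:310]=0;a[:,370:]=0;p=np.argwhere(a)[:,::-1];print(p.min(0),p.max(0))
# predicted bottle corners (top z .052) and where grasp point at tips projects
c=camera_info("side");R=np.array(c["rotation"])
def pr(P):
    q=c["mtx"]@(R.T@(np.array(P)-c["origin"]));return q[:2]/q[2]
b=np.array([.572,-.232]);x=np.array([.05,.9987]);y=np.array([-.9987,.05])
for i,j in((-.0375,-.02),(-.0375,.02),(.0375,.02),(.0375,-.02)):print(pr([*(b+i*x+j*y),.052])*1,(pr([*(b+i*x+j*y),.052])-[200,150])*2.7)
print(pr([*(b+.0755*x),.038]))
E
```

```text
2.65 [ 0.5723 -0.2316  0.2514] [0.0491 0.9988 0.0016]
[330 269] [362 314]
[330 269] [361 313]
[361.6899 304.8799] [436.5626 418.1758]
[339.1607 306.973 ] [375.7339 423.8272]
[327.994  272.2391] [345.5837 330.0455]
[348.7559 270.5202] [401.6408 325.4046]
[331.9752 260.6456]
```

View pics/hover.png

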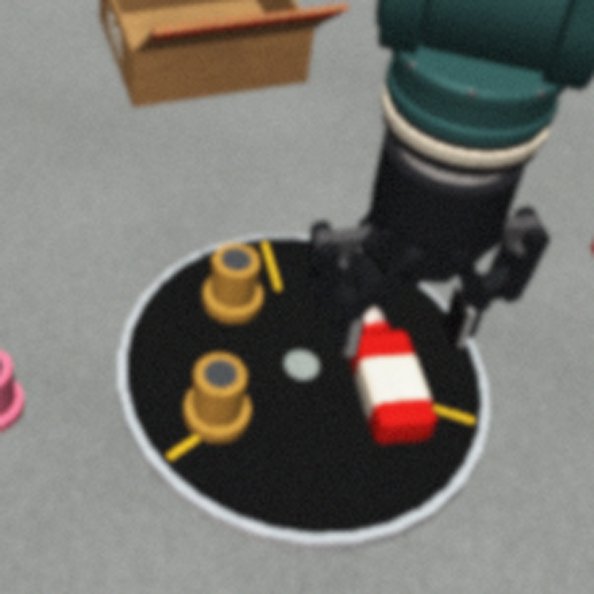

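The fingers straddle the bottle, aligned with it: the body spans about (330–362, 269–314) in the full image, and the bushings are well clear. I descend and close.

Request:
apply_moves --targets '[{"tx": 0,"ty": 0,"tz": 0.5,"ax": 0,"ay": 0,"az": 0},{"tx": 0,"ty": 0,"tz": 0.6,"ax": 0,"ay": 0,"az": 0},{"tx": 0,"ty": 0,"tz": 0.5,"ax": 0,"ay": 0,"az": 0},{"tx": 0,"ty": 0,"tz": 0.3,"ax": 0,"ay": 0,"az": 0},{"tx": 0,"ty": 0,"tz": 0,"ax": 0,"ay": 0,"az": 0}]'

```text
clock: 3.07
ee_pos: [0.5697, -0.2334, 0.206]
orientation: [[0.052, 0.999, -0.002], [0.999, -0.052, 0.001], [0.001, -0.002, -1.0]]
wrist_force: [0.5, 0.9, -0.4]
finger_gap: 0.0642
grip_force: 0.0
```

Request:
apply_moves --targets '[{"tx": 0,"ty": 0,"tz": 0,"ax": 0,"ay": 0,"az": 0},{"tx": 0,"ty": 0,"tz": 0,"ax": 0,"ay": 0,"az": 0},{"tx": 0,"ty": 0,"tz": 0,"ax": 0,"ay": 0,"az": 0},{"tx": 0,"ty": 0,"tz": 0,"ax": 0,"ay": 0,"az": 0},{"tx": 0,"ty": 0,"tz": 0,"ax": 0,"ay": 0,"az": 0}]' --gripper 0.4

```text
clock: 3.48
ee_pos: [0.5708, -0.2333, 0.2084]
orientation: [[0.052, 0.999, 0.001], [0.999, -0.052, -0.001], [-0.001, 0.001, -1.0]]
wrist_force: [-1.4, -0.1, 7.0]
finger_gap: 0.0386
grip_force: 61.0
```

Request:
apply_moves --targets '[{"tx": 0,"ty": 0,"tz": -0.3,"ax": 0,"ay": 0,"az": 0},{"tx": 0,"ty": 0,"tz": -0.7,"ax": 0,"ay": 0,"az": 0},{"tx": 0,"ty": 0,"tz": -0.9,"ax": 0,"ay": 0,"az": 0},{"tx": 0,"ty": 0,"tz": -0.9,"ax": 0,"ay": 0,"az": 0},{"tx": 0,"ty": 0,"tz": -0.9,"ax": 0,"ay": 0,"az": 0}]'

```text
clock: 3.9
ee_pos: [0.5704, -0.233, 0.3016]
orientation: [[0.052, 0.999, 0.0], [0.999, -0.052, -0.0], [-0.0, 0.0, -1.0]]
wrist_force: [0.5, 0.4, -0.3]
finger_gap: 0.0387
grip_force: 60.4
```

Request:
apply_moves --targets '[{"tx": 0,"ty": 0,"tz": -0.9,"ax": 0,"ay": 0,"az": 0},{"tx": 0,"ty": 0,"tz": -0.9,"ax": 0,"ay": 0,"az": 0},{"tx": 0,"ty": 0,"tz": -0.9,"ax": 0,"ay": 0,"az": 0},{"tx": 0,"ty": 0,"tz": -0.6,"ax": 0,"ay": 0,"az": 0},{"tx": 0,"ty": 0,"tz": 0,"ax": 0,"ay": 0,"az": 0}]'

```text
clock: 4.32
ee_pos: [0.5708, -0.2331, 0.3863]
orientation: [[0.051, 0.999, 0.005], [0.999, -0.051, -0.003], [-0.002, 0.005, -1.0]]
wrist_force: [0.4, -0.5, -0.0]
finger_gap: 0.0386
grip_force: 60.4
```

```bash
python3 - <<'E'
from h import *
np.set_printoptions(precision=4,suppress=True)
im=snapshot("side");s=sense();print(s["clock"],s["ee_pos"],s["orientation"][:,0],s["finger_gap"],s["grip_force"],s["wrist_force"])
cv2.imwrite("pics/lift.png",cv2.resize(im[100:370,220:420],None,fx=2.2,fy=2.2,interpolation=2))
E
```

```text
4.3667 [ 0.5707 -0.2331  0.3842] [ 0.0515  0.9987 -0.0015] 0.03855783513794355 60.413146018981934 [ 0.0633 -0.0559 -0.3366]
```

View pics/lift.png

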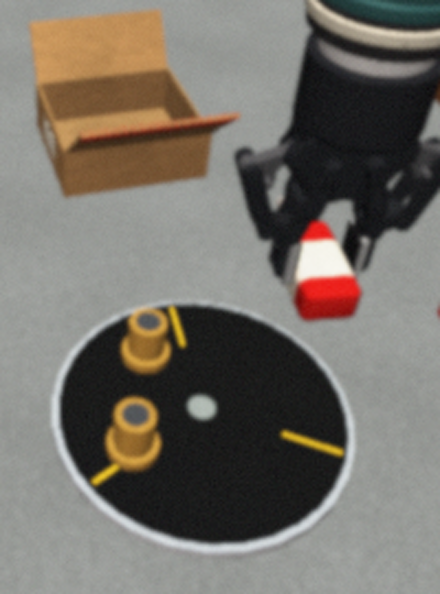

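The bottle is held level in the fingers at about (370,235) in the full image, and both bushings still stand. Moving over the carton.

Request:
apply_moves --targets '[{"tx": 0.45,"ty": -0.12,"tz": 0,"ax": 0,"ay": 0,"az": -0.3},{"tx": 0.9,"ty": -0.12,"tz": 0,"ax": 0,"ay": 0,"az": 0},{"tx": 0.9,"ty": -0.12,"tz": 0,"ax": 0,"ay": 0,"az": 0},{"tx": 0.9,"ty": -0.12,"tz": 0,"ax": 0,"ay": 0,"az": 0},{"tx": 0.9,"ty": -0.12,"tz": 0,"ax": 0,"ay": 0,"az": 0}]'

```text
clock: 4.78
ee_pos: [0.5577, -0.1297, 0.3812]
orientation: [[0.024, 1.0, -0.002], [1.0, -0.024, 0.001], [0.001, -0.002, -1.0]]
wrist_force: [0.3, -0.6, -0.5]
finger_gap: 0.0389
grip_force: 60.4
```

Request:
apply_moves --targets '[{"tx": 0.9,"ty": -0.1,"tz": 0,"ax": 0,"ay": 0,"az": 0},{"tx": 0.9,"ty": -0.1,"tz": 0,"ax": 0,"ay": 0,"az": 0},{"tx": 0.9,"ty": -0.1,"tz": 0,"ax": 0,"ay": 0,"az": 0},{"tx": 0.9,"ty": -0.1,"tz": 0,"ax": 0,"ay": 0,"az": 0},{"tx": 0.9,"ty": -0.1,"tz": 0,"ax": 0,"ay": 0,"az": 0}]'

```text
clock: 5.2
ee_pos: [0.5479, -0.0169, 0.3812]
orientation: [[0.024, 1.0, -0.002], [1.0, -0.024, 0.0], [0.0, -0.002, -1.0]]
wrist_force: [0.4, 0.2, -0.3]
finger_gap: 0.0386
grip_force: 60.4
```

Request:
apply_moves --targets '[{"tx": 0.9,"ty": -0.1,"tz": 0,"ax": 0,"ay": 0,"az": 0},{"tx": 0.9,"ty": -0.1,"tz": 0,"ax": 0,"ay": 0,"az": 0},{"tx": 0.9,"ty": -0.1,"tz": 0,"ax": 0,"ay": 0,"az": 0},{"tx": 0.9,"ty": -0.1,"tz": 0,"ax": 0,"ay": 0,"az": 0},{"tx": 0.9,"ty": -0.1,"tz": 0,"ax": 0,"ay": 0,"az": 0}]'

```text
clock: 5.62
ee_pos: [0.5381, 0.0958, 0.3813]
orientation: [[0.024, 1.0, -0.002], [1.0, -0.024, 0.0], [0.0, -0.002, -1.0]]
wrist_force: [1.0, 0.6, -0.4]
finger_gap: 0.0385
grip_force: 60.4
```

Request:
apply_moves --targets '[{"tx": 0.9,"ty": 0,"tz": 0,"ax": 0,"ay": 0,"az": 0},{"tx": 0.9,"ty": 0,"tz": 0,"ax": 0,"ay": 0,"az": 0},{"tx": 0.6,"ty": 0,"tz": 0,"ax": 0,"ay": 0,"az": -0.6},{"tx": 0.3,"ty": 0,"tz": 0,"ax": 0,"ay": 0,"az": -0.7},{"tx": 0,"ty": 0,"tz": 0,"ax": 0,"ay": 0,"az": 0}]'

```text
clock: 6.03
ee_pos: [0.5396, 0.1634, 0.3812]
orientation: [[-0.094, 0.996, -0.002], [0.996, 0.094, 0.0], [0.0, -0.002, -1.0]]
wrist_force: [0.2, 0.4, -0.3]
finger_gap: 0.0387
grip_force: 60.4
```

```bash
python3 - <<'E'
from h import *
np.set_printoptions(precision=4,suppress=True)
im=snapshot("side");s=sense();print(s["clock"],s["ee_pos"],s["orientation"][:,0],s["finger_gap"],s["grip_force"],s["joints"])
R=s["orientation"];d=R.T@(np.array([.531,.201,.2])-s["ee_pos"]);print(d/.025)
c=camera_info("side");Rc=np.array(c["rotation"])
def pr(P):
    q=c["mtx"]@(Rc.T@(np.array(P)-c["origin"]));return q[:2]/q[2]
cc=np.array([.53,.2185]);t=np.radians(5.2);X=np.array([np.cos(t),np.sin(t)]);Y=np.array([-np.sin(t),np.cos(t)])
out=cv2.resize(im[60:230,190:370],None,fx=3.3,fy=3.3,interpolation=2)
for i,j,z in [(a,b,z) for a in(-.089,.089) for b,zz in((-.079,.069),(.079,.064)) for z in(0,zz)]:
    cv2.circle(out,tuple(int(v) for v in (pr([*(cc+i*X+j*Y),z])-[190,60])*3.3),3,(255,0,0),-1)
cv2.imwrite("pics/over.png",out)
E
```

```text
6.0833 [0.5398 0.1625 0.3813] [-0.0896  0.996  -0.    ] 0.03858772400590207 60.411837100982666 [ 0.1479  0.3379 -0.0021  1.2324  0.0001  1.629 ]
[ 1.5647 -0.1992  7.2531]
```

View pics/over.png

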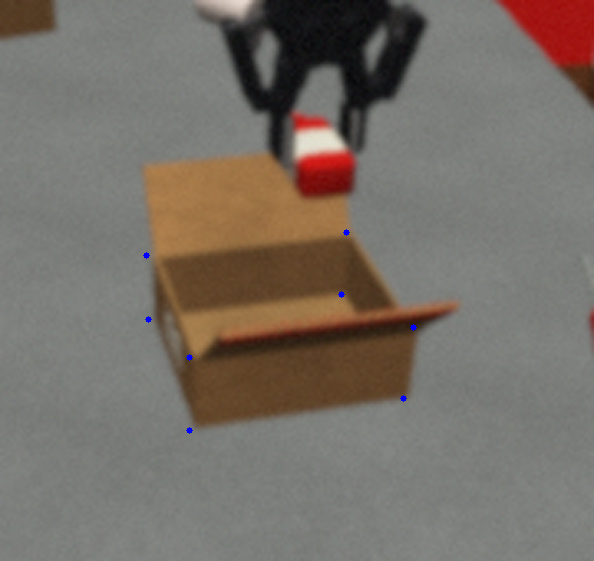

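The blue model corners fit the carton, which sits about 4 mm further in +x than I modelled. The bottle hangs level at about (325,155) in the crop, clear of both flaps. Lowering.

Request:
apply_moves --targets '[{"tx": 0.8,"ty": -0.08,"tz": 0,"ax": 0,"ay": 0,"az": 0},{"tx": 0.76,"ty": 0,"tz": 0.4,"ax": 0,"ay": 0,"az": 0},{"tx": 0,"ty": 0,"tz": 0.9,"ax": 0,"ay": 0,"az": 0},{"tx": 0,"ty": 0,"tz": 0.9,"ax": 0,"ay": 0,"az": 0},{"tx": 0,"ty": 0,"tz": 0.9,"ax": 0,"ay": 0,"az": 0}]'

```text
clock: 6.5
ee_pos: [0.5346, 0.2, 0.3035]
orientation: [[-0.086, 0.996, -0.0], [0.996, 0.086, -0.0], [-0.0, -0.0, -1.0]]
wrist_force: [-0.4, 0.6, -0.2]
finger_gap: 0.0388
grip_force: 60.4
```

Request:
apply_moves --targets '[{"tx": 0,"ty": 0,"tz": 0.9,"ax": 0,"ay": 0,"az": 0},{"tx": 0,"ty": 0,"tz": 0.8,"ax": 0,"ay": 0,"az": 0},{"tx": 0,"ty": 0,"tz": 0.7,"ax": 0,"ay": 0,"az": 0},{"tx": 0,"ty": 0,"tz": 0.6,"ax": 0,"ay": 0,"az": 0},{"tx": 0,"ty": 0,"tz": 0.4,"ax": 0,"ay": 0,"az": 0}]'

```text
clock: 6.92
ee_pos: [0.5343, 0.1996, 0.2179]
orientation: [[-0.086, 0.996, -0.002], [0.996, 0.086, -0.001], [-0.0, -0.002, -1.0]]
wrist_force: [0.1, -0.3, -0.4]
finger_gap: 0.0387
grip_force: 60.4
```

Request:
apply_moves --targets '[{"tx": 0,"ty": 0,"tz": 0.3,"ax": 0,"ay": 0,"az": 0},{"tx": 0,"ty": 0,"tz": 0.3,"ax": 0,"ay": 0,"az": 0},{"tx": 0,"ty": 0,"tz": 0.2,"ax": 0,"ay": 0,"az": 0},{"tx": 0,"ty": 0,"tz": 0.1,"ax": 0,"ay": 0,"az": 0},{"tx": 0,"ty": 0,"tz": 0,"ax": 0,"ay": 0,"az": 0}]'

```text
clock: 7.33
ee_pos: [0.5351, 0.2003, 0.197]
orientation: [[-0.088, 0.996, -0.0], [0.996, 0.088, -0.0], [-0.0, -0.0, -1.0]]
wrist_force: [-0.2, 0.0, -1.2]
finger_gap: 0.0387
grip_force: 60.4
```

Request:
apply_moves --targets '[{"tx": 0,"ty": 0,"tz": 0.08,"ax": 0,"ay": 0,"az": 0},{"tx": 0,"ty": 0,"tz": 0.08,"ax": 0,"ay": 0,"az": 0},{"tx": 0,"ty": 0,"tz": 0.08,"ax": 0,"ay": 0,"az": 0},{"tx": 0,"ty": 0,"tz": 0.06,"ax": 0,"ay": 0,"az": 0},{"tx": 0,"ty": 0,"tz": 0,"ax": 0,"ay": 0,"az": 0}]'

```text
clock: 7.75
ee_pos: [0.535, 0.2003, 0.1894]
orientation: [[-0.088, 0.996, -0.0], [0.996, 0.088, -0.0], [-0.0, -0.0, -1.0]]
wrist_force: [0.3, -0.8, -1.7]
finger_gap: 0.0386
grip_force: 60.4
```

Request:
apply_moves --targets '[{"tx": 0,"ty": 0,"tz": 0.05,"ax": 0,"ay": 0,"az": 0},{"tx": 0,"ty": 0,"tz": 0.05,"ax": 0,"ay": 0,"az": 0},{"tx": 0,"ty": 0,"tz": 0,"ax": 0,"ay": 0,"az": 0},{"tx": 0,"ty": 0,"tz": 0,"ax": 0,"ay": 0,"az": 0},{"tx": 0,"ty": 0,"tz": 0,"ax": 0,"ay": 0,"az": 0}]'

```text
clock: 8.17
ee_pos: [0.5351, 0.2003, 0.1884]
orientation: [[-0.088, 0.996, 0.001], [0.996, 0.088, 0.0], [0.0, 0.001, -1.0]]
wrist_force: [-5.5, -1.2, 19.5]
finger_gap: 0.0388
grip_force: 62.8
```

Request:
apply_moves --targets '[{"tx": 0,"ty": 0,"tz": -0.06,"ax": 0,"ay": 0,"az": 0},{"tx": 0,"ty": 0,"tz": 0,"ax": 0,"ay": 0,"az": 0},{"tx": 0,"ty": 0,"tz": 0,"ax": 0,"ay": 0,"az": 0},{"tx": 0,"ty": 0,"tz": 0,"ax": 0,"ay": 0,"az": 0},{"tx": 0,"ty": 0,"tz": 0,"ax": 0,"ay": 0,"az": 0}]'

```text
clock: 8.58
ee_pos: [0.5351, 0.2003, 0.1885]
orientation: [[-0.088, 0.996, -0.0], [0.996, 0.088, -0.0], [-0.0, -0.0, -1.0]]
wrist_force: [0.1, 0.2, -0.6]
finger_gap: 0.0385
grip_force: 60.5
```

Request:
apply_moves --targets '[{"tx": 0,"ty": 0,"tz": 0,"ax": 0,"ay": 0,"az": 0},{"tx": 0,"ty": 0,"tz": 0,"ax": 0,"ay": 0,"az": 0},{"tx": 0,"ty": 0,"tz": 0,"ax": 0,"ay": 0,"az": 0},{"tx": 0,"ty": 0,"tz": 0,"ax": 0,"ay": 0,"az": 0},{"tx": 0,"ty": 0,"tz": 0,"ax": 0,"ay": 0,"az": 0}]' --gripper -0.5

```text
clock: 9.0
ee_pos: [0.5351, 0.2004, 0.1887]
orientation: [[-0.088, 0.996, 0.0], [0.996, 0.088, 0.0], [0.0, 0.0, -1.0]]
wrist_force: [0.5, -0.6, 0.0]
finger_gap: 0.0642
grip_force: 0.0
```

Request:
apply_moves --targets '[{"tx": 0,"ty": 0,"tz": -0.3,"ax": 0,"ay": 0,"az": 0},{"tx": 0,"ty": 0,"tz": -0.8,"ax": 0,"ay": 0,"az": 0},{"tx": 0,"ty": 0,"tz": -1,"ax": 0,"ay": 0,"az": 0},{"tx": 0,"ty": 0,"tz": -1,"ax": 0,"ay": 0,"az": 0},{"tx": 0,"ty": 0,"tz": -1,"ax": 0,"ay": 0,"az": 0}]'

```text
clock: 9.42
ee_pos: [0.5349, 0.2003, 0.2929]
orientation: [[-0.088, 0.996, 0.0], [0.996, 0.088, 0.0], [0.0, 0.0, -1.0]]
wrist_force: [1.1, 0.6, 0.3]
finger_gap: 0.0641
grip_force: 0.0
```

Request:
apply_moves --targets '[{"tx": 0,"ty": 0,"tz": -1,"ax": 0,"ay": 0,"az": 0},{"tx": 0,"ty": 0,"tz": -1,"ax": 0,"ay": 0,"az": 0},{"tx": 0,"ty": 0,"tz": -1,"ax": 0,"ay": 0,"az": 0},{"tx": 0,"ty": 0,"tz": -0.5,"ax": 0,"ay": 0,"az": 0},{"tx": 0,"ty": 0,"tz": 0,"ax": 0,"ay": 0,"az": 0}]' --gripper 1

```text
clock: 9.83
ee_pos: [0.5353, 0.2004, 0.3821]
orientation: [[-0.088, 0.996, 0.005], [0.996, 0.088, 0.001], [0.001, 0.005, -1.0]]
wrist_force: [0.3, -0.5, 0.5]
finger_gap: 0.0035
grip_force: 0.0
```

```bash
python3 - <<'E'
from h import *
np.set_printoptions(precision=4,suppress=True)
im=snapshot("side");s=sense();print(s["clock"],s["ee_pos"],s["orientation"][:,0],s["finger_gap"],s["joints"])
cv2.imwrite("pics/placed.png",cv2.resize(im[80:210,200:370],None,fx=3.5,fy=3.5,interpolation=2))
E
```

```text
9.8833 [0.5352 0.2004 0.3802] [-0.088   0.9961  0.0003] 0.00023689834698574331 [0.2157 0.3498 0.0132 1.2315 0.     1.6984]
```

View pics/placed.png

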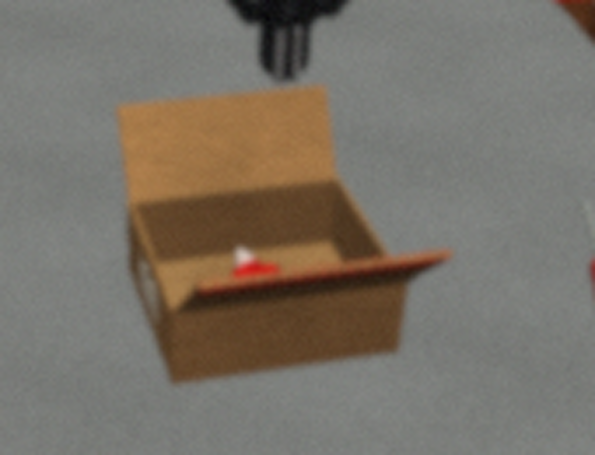

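The bottle lies in the carton, its nozzle at about (243,255) in the crop. The plain flap leans outward, its middle edge near carton y ≈ 0.127, z ≈ 0.124. With the fingers shut, I go over and behind it.

Request:
apply_moves --targets '[{"tx": 0.6,"ty": 0,"tz": 0,"ax": 0,"ay": 0,"az": 0},{"tx": 1,"ty": 0,"tz": 0,"ax": 0,"ay": 0,"az": 0},{"tx": 1,"ty": 0,"tz": 0,"ax": 0,"ay": 0,"az": 0},{"tx": 1,"ty": 0,"tz": 0,"ax": 0,"ay": 0,"az": 0},{"tx": 1,"ty": 0,"tz": 0,"ax": 0,"ay": 0,"az": 0}]'

```text
clock: 10.3
ee_pos: [0.5246, 0.3159, 0.3776]
orientation: [[-0.088, 0.996, -0.001], [0.996, 0.088, -0.001], [-0.0, -0.002, -1.0]]
wrist_force: [0.5, 0.5, -0.3]
finger_gap: 0.0001
grip_force: 0.0
```

Request:
apply_moves --targets '[{"tx": 1,"ty": 0,"tz": 0,"ax": 0,"ay": 0,"az": 0},{"tx": 1,"ty": 0,"tz": 0,"ax": 0,"ay": 0,"az": 0},{"tx": 1,"ty": 0,"tz": 0,"ax": 0,"ay": 0,"az": 0},{"tx": 0,"ty": 0,"tz": 0.8,"ax": 0,"ay": 0,"az": 0},{"tx": 0,"ty": 0,"tz": 0.8,"ax": 0,"ay": 0,"az": 0}]'

```text
clock: 10.72
ee_pos: [0.518, 0.391, 0.3375]
orientation: [[-0.09, 0.996, 0.0], [0.996, 0.09, 0.0], [0.0, 0.0, -1.0]]
wrist_force: [-0.5, 0.4, -0.1]
finger_gap: 0.0003
grip_force: 0.0
```

Request:
apply_moves --targets '[{"tx": 0,"ty": 0,"tz": 0.8,"ax": 0,"ay": 0,"az": 0},{"tx": 0,"ty": 0,"tz": 0.8,"ax": 0,"ay": 0,"az": 0},{"tx": 0,"ty": 0,"tz": 0.7,"ax": 0,"ay": 0,"az": 0},{"tx": 0,"ty": 0,"tz": 0.2,"ax": 0,"ay": 0,"az": 0},{"tx": 0,"ty": 0,"tz": 0,"ax": 0,"ay": 0,"az": 0}]'

```text
clock: 11.13
ee_pos: [0.5179, 0.3893, 0.2743]
orientation: [[-0.088, 0.996, -0.003], [0.996, 0.088, -0.002], [-0.001, -0.003, -1.0]]
wrist_force: [-0.1, 0.8, -0.4]
finger_gap: 0.0002
grip_force: 0.0
```

```bash
cat >> h.py <<'E'
np.set_printoptions(precision=4,suppress=True)
def car():
    s=sense();t=np.radians(5.2);R=np.array([[np.cos(t),-np.sin(t),0],[np.sin(t),np.cos(t),0],[0,0,1]])
    p=np.array(s["ee_pos"]);tip=p+.173*np.array(s["orientation"])[:,2];return s["clock"],R.T@(tip-[.533,.2185,0]),s["wrist_force"],R.T@np.array(s["orientation"])
E
python3 -c "
from h import *
print(*car())
im=snapshot('side');cv2.imwrite('pics/behind.png',cv2.resize(im[60:230,190:370],None,fx=3.3,fy=3.3,interpolation=2))"
```

```text
11.1333 [-0.0002  0.1712  0.1013] [-0.1108  0.8199 -0.36  ] [[ 0.0027  1.     -0.0032]
 [ 1.     -0.0027 -0.0015]
 [-0.0015 -0.0032 -1.    ]]
```

View pics/behind.png

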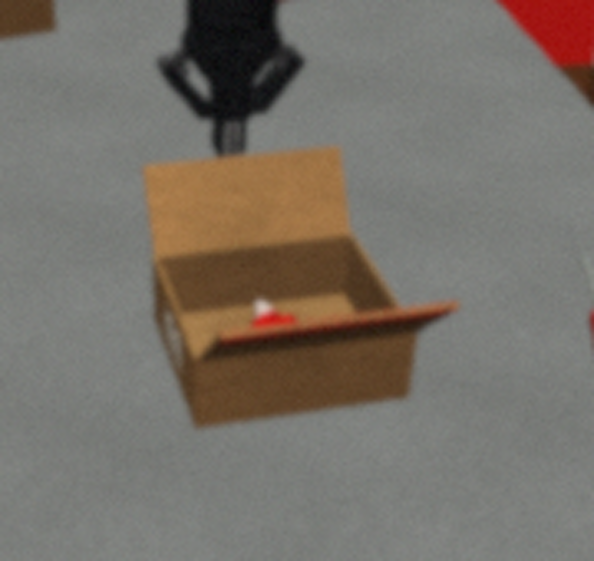

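The shut fingers stand behind the plain flap at crop (231,140), and the flap has not moved. Now I sweep it over.

Request:
apply_moves --targets '[{"tx": -0.6,"ty": 0,"tz": -0.06,"ax": 0,"ay": 0,"az": 0},{"tx": -0.6,"ty": 0,"tz": -0.06,"ax": 0,"ay": 0,"az": 0},{"tx": -0.6,"ty": 0,"tz": -0.06,"ax": 0,"ay": 0,"az": 0},{"tx": -0.6,"ty": 0,"tz": -0.06,"ax": 0,"ay": 0,"az": 0},{"tx": -0.6,"ty": 0,"tz": -0.06,"ax": 0,"ay": 0,"az": 0}]'

```text
clock: 11.6
ee_pos: [0.5252, 0.313, 0.2845]
orientation: [[-0.087, 0.996, 0.001], [0.996, 0.087, 0.0], [0.0, 0.001, -1.0]]
wrist_force: [0.3, 1.7, -0.1]
finger_gap: 0.0
grip_force: 0.5
```

Request:
apply_moves --targets '[{"tx": -0.6,"ty": 0,"tz": 0,"ax": 0,"ay": 0,"az": 0},{"tx": -0.6,"ty": 0,"tz": 0,"ax": 0,"ay": 0,"az": 0},{"tx": -0.5,"ty": 0,"tz": 0.1,"ax": 0,"ay": 0,"az": 0},{"tx": -0.4,"ty": 0,"tz": 0.3,"ax": 0,"ay": 0,"az": 0},{"tx": -0.2,"ty": 0,"tz": 0.4,"ax": 0,"ay": 0,"az": 0}]'

```text
clock: 12.02
ee_pos: [0.5304, 0.256, 0.2635]
orientation: [[-0.087, 0.996, 0.001], [0.996, 0.087, -0.0], [-0.0, 0.001, -1.0]]
wrist_force: [0.4, -0.3, -0.0]
finger_gap: 0.0
grip_force: 0.3
```

```bash
python3 -c "
from h import *
print(*car()[:3])"
```

```text
12.0167 [0.0009 0.0376 0.0905] [ 0.3707 -0.2781 -0.0027]
```

Request:
apply_moves --targets '[{"tx": -0.2,"ty": 0,"tz": 0.4,"ax": 0,"ay": 0,"az": 0},{"tx": 0,"ty": 0,"tz": 0.3,"ax": 0,"ay": 0,"az": 0},{"tx": 0,"ty": 0,"tz": 0.14,"ax": 0,"ay": 0,"az": 0},{"tx": 0,"ty": 0,"tz": 0.05,"ax": 0,"ay": 0,"az": 0},{"tx": 0,"ty": 0,"tz": 0,"ax": 0,"ay": 0,"az": 0}]'

```text
clock: 12.43
ee_pos: [0.5302, 0.2525, 0.2414]
orientation: [[-0.088, 0.996, -0.0], [0.996, 0.088, -0.001], [-0.001, -0.001, -1.0]]
wrist_force: [-0.6, -1.9, 1.1]
finger_gap: 0.0006
grip_force: 0.8
```

```bash
python3 -c "
from h import *
print(*car()[:3])
im=snapshot('side');cv2.imwrite('pics/plain.png',cv2.resize(im[60:230,190:370],None,fx=3.3,fy=3.3,interpolation=2))"
```

```text
12.4333 [0.0002 0.0339 0.0684] [-0.6433 -1.931   1.0579]
```

View pics/plain.png

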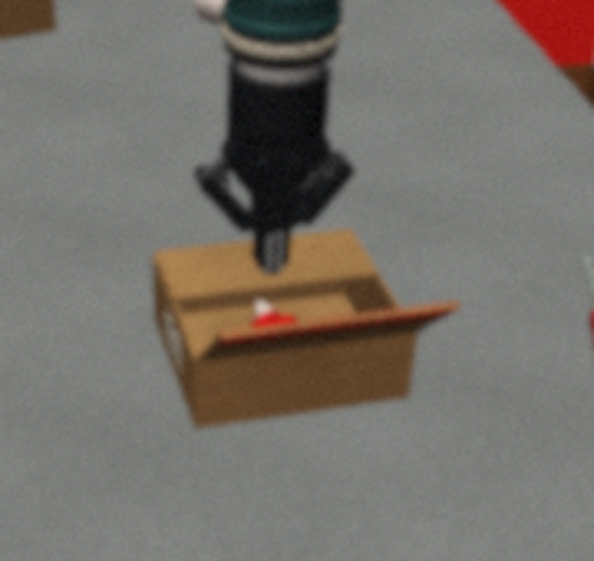

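The plain flap lies flat, tip at z 0.068 and at crop (265,265). The striped flap still leans outward. I press slightly more, then lift and cross over to its outside.

Request:
apply_moves --targets '[{"tx": 0,"ty": 0,"tz": 0.06,"ax": 0,"ay": 0,"az": 0},{"tx": 0,"ty": 0,"tz": 0,"ax": 0,"ay": 0,"az": 0},{"tx": 0,"ty": 0,"tz": -0.4,"ax": 0,"ay": 0,"az": 0},{"tx": 0,"ty": 0,"tz": -0.9,"ax": 0,"ay": 0,"az": 0},{"tx": 0,"ty": 0,"tz": -1,"ax": 0,"ay": 0,"az": 0}]'

```text
clock: 12.9
ee_pos: [0.5301, 0.2528, 0.2974]
orientation: [[-0.088, 0.996, -0.002], [0.996, 0.088, -0.0], [-0.0, -0.002, -1.0]]
wrist_force: [0.2, 0.2, -0.9]
finger_gap: -0.0001
grip_force: 0.0
```

Request:
apply_moves --targets '[{"tx": 0,"ty": 0,"tz": -1,"ax": 0,"ay": 0,"az": 0},{"tx": 0,"ty": 0,"tz": -1,"ax": 0,"ay": 0,"az": 0},{"tx": 0,"ty": 0,"tz": -1,"ax": 0,"ay": 0,"az": 0},{"tx": -0.5,"ty": 0,"tz": -0.4,"ax": 0,"ay": 0,"az": 0},{"tx": -0.8,"ty": 0,"tz": 0,"ax": 0,"ay": 0,"az": 0}]'

```text
clock: 13.32
ee_pos: [0.5336, 0.221, 0.3848]
orientation: [[-0.09, 0.996, 0.004], [0.996, 0.09, 0.001], [0.001, 0.004, -1.0]]
wrist_force: [0.5, -0.3, 0.6]
finger_gap: -0.0
grip_force: 0.0
```

Request:
apply_moves --targets '[{"tx": -0.9,"ty": 0,"tz": 0,"ax": 0,"ay": 0,"az": 0},{"tx": -1,"ty": 0,"tz": 0,"ax": 0,"ay": 0,"az": 0},{"tx": -1,"ty": 0,"tz": 0,"ax": 0,"ay": 0,"az": 0},{"tx": -1,"ty": 0,"tz": 0,"ax": 0,"ay": 0,"az": 0},{"tx": -1,"ty": 0,"tz": 0,"ax": 0,"ay": 0,"az": 0}]'

```text
clock: 13.73
ee_pos: [0.544, 0.0968, 0.3821]
orientation: [[-0.088, 0.996, -0.0], [0.996, 0.088, 0.0], [0.0, -0.0, -1.0]]
wrist_force: [0.4, 0.2, -1.0]
finger_gap: -0.0003
grip_force: 0.0
```

Request:
apply_moves --targets '[{"tx": -1,"ty": 0,"tz": 0,"ax": 0,"ay": 0,"az": 0},{"tx": -1,"ty": 0,"tz": 0,"ax": 0,"ay": 0,"az": 0},{"tx": -0.6,"ty": 0,"tz": 0,"ax": 0,"ay": 0,"az": 0},{"tx": -0.2,"ty": 0,"tz": 0,"ax": 0,"ay": 0,"az": 0},{"tx": 0,"ty": 0,"tz": 0,"ax": 0,"ay": 0,"az": 0}]'

```text
clock: 14.15
ee_pos: [0.5503, 0.0274, 0.3821]
orientation: [[-0.086, 0.996, -0.0], [0.996, 0.086, 0.0], [0.0, -0.0, -1.0]]
wrist_force: [-0.3, 0.7, -0.1]
finger_gap: -0.0002
grip_force: 0.0
```

```bash
python3 - <<'E'
from h import *
print(*car()[:3])
t=np.radians(5.2);Y=np.array([-np.sin(t),np.cos(t)])
for z in np.arange(.10,.165,.01):
    y=(onz("top",(219.4,154.85),z)[:2]-[.533,.2185])@Y;print(round(z,3),round(y,4),"r",round(np.hypot(y+.079,z-.069),4))
E
```

```text
14.15 [-0.0002 -0.1919  0.2091] [-0.2792  0.7292 -0.1225]
0.1 -0.1378 r 0.0665
0.11 -0.1385 r 0.0723
0.12 -0.1392 r 0.0789
0.13 -0.1399 r 0.0862
0.14 -0.1406 r 0.094
0.15 -0.1413 r 0.1022
0.16 -0.1421 r 0.1107
```

Request:
apply_moves --targets '[{"tx": 0,"ty": 0,"tz": 0.6,"ax": 0,"ay": 0,"az": 0},{"tx": 0,"ty": 0,"tz": 0.9,"ax": 0,"ay": 0,"az": 0},{"tx": 0,"ty": 0,"tz": 1,"ax": 0,"ay": 0,"az": 0},{"tx": 0,"ty": 0,"tz": 0.9,"ax": 0,"ay": 0,"az": 0},{"tx": 0,"ty": 0,"tz": 0.6,"ax": 0,"ay": 0,"az": 0}]'

```text
clock: 14.57
ee_pos: [0.5496, 0.0296, 0.2804]
orientation: [[-0.089, 0.996, -0.002], [0.996, 0.089, 0.0], [0.001, -0.002, -1.0]]
wrist_force: [0.4, 0.8, -0.1]
finger_gap: -0.0001
grip_force: 0.0
```

Request:
apply_moves --targets '[{"tx": 0.5,"ty": 0,"tz": -0.04,"ax": 0,"ay": 0,"az": 0},{"tx": 0.7,"ty": 0,"tz": -0.04,"ax": 0,"ay": 0,"az": 0},{"tx": 0.7,"ty": 0,"tz": -0.04,"ax": 0,"ay": 0,"az": 0},{"tx": 0.7,"ty": 0,"tz": -0.04,"ax": 0,"ay": 0,"az": 0},{"tx": 0.6,"ty": 0,"tz": -0.04,"ax": 0,"ay": 0,"az": 0}]'

```text
clock: 14.98
ee_pos: [0.5434, 0.1101, 0.2897]
orientation: [[-0.089, 0.996, 0.003], [0.996, 0.089, -0.001], [-0.002, 0.003, -1.0]]
wrist_force: [-12.2, -16.7, 53.7]
finger_gap: -0.0002
grip_force: 1.6
```

```bash
python3 -c "
from h import *
print(*car()[:3])"
```

```text
14.9833 [ 0.001  -0.1092  0.1167] [-12.2144 -16.73    53.7162]
```

The edge caught under the finger linkage, reading 54 N upward. I raise the tool straight away.

Request:
apply_moves --targets '[{"tx": -0.1,"ty": 0,"tz": -0.4,"ax": 0,"ay": 0,"az": 0},{"tx": 0,"ty": 0,"tz": -0.4,"ax": 0,"ay": 0,"az": 0},{"tx": 0,"ty": 0,"tz": 0,"ax": 0,"ay": 0,"az": 0},{"tx": 0,"ty": 0,"tz": 0,"ax": 0,"ay": 0,"az": 0},{"tx": 0,"ty": 0,"tz": 0,"ax": 0,"ay": 0,"az": 0}]'

```text
clock: 15.4
ee_pos: [0.5433, 0.1063, 0.3073]
orientation: [[-0.089, 0.996, -0.0], [0.996, 0.089, 0.0], [0.0, -0.0, -1.0]]
wrist_force: [0.3, 0.0, -0.1]
finger_gap: 0.0001
grip_force: 0.0
```

```bash
python3 - <<'E'
from h import *
print(*car()[:3],sense()["grip_force"])
im=snapshot("side");m=red(im);m[:120]=0;m[190:]=0;m[:,:230]=0;m[:,345:]=0
p=np.argwhere(m)[:,::-1];print(p.min(0),p.max(0),len(p))
a=red(cv2.imread("pics/side0.png"));a[:120]=0;a[190:]=0;a[:,:230]=0;a[:,345:]=0;q=np.argwhere(a)[:,::-1];print(q.min(0),q.max(0),len(q))
# where would the edge/stripe be at flap angle th
c=camera_info("side");R=np.array(c["rotation"]);t=np.radians(5.2);C=np.array([[np.cos(t),-np.sin(t),0],[np.sin(t),np.cos(t),0],[0,0,1]])
for d in(130,120,110,100,90,80):
    th=np.radians(d)
    for x in(-.087,.087):
        P=C@[x,-.079+.09*np.cos(th),.069+.09*np.sin(th)]+[.533,.2185,0];u=c["mtx"]@(R.T@(P-c["origin"]));print(d,x,u[:2]/u[2])
for x in range(240,345,10):
    v=p[p[:,0]==x,1]; print(x,(v.min(),v.max()) if len(v) else None,end=";")
E
```

```text
15.4 [ 0.     -0.1126  0.1343] [ 0.3073  0.0017 -0.0581] 0.0
[253 135] [321 148] 328
[262 155] [321 163] 3
130 -0.087 [255.6168 157.7505]
130 0.087 [328.3562 148.2008]
120 -0.087 [254.248 151.23 ]
120 0.087 [326.7405 141.9925]
110 -0.087 [252.7369 145.3513]
110 0.087 [324.7799 136.4227]
100 -0.087 [251.1448 140.3277]
100 0.087 [322.5567 131.6916]
90 -0.087 [249.5342 136.3231]
90 0.087 [320.1615 127.9522]
80 -0.087 [247.9644 133.4465]
80 0.087 [317.6869 125.3053]
240 None;250 None;260 (np.int64(143), np.int64(148));270 (np.int64(141), np.int64(146));280 (np.int64(140), np.int64(145));290 None;300 (np.int64(137), np.int64(143));310 (np.int64(136), np.int64(141));320 (np.int64(135), np.int64(140));330 None;340 None;
```

Contact is released with the flap at about 110° (stripe on image rows 135–148). I resume the sweep with the tip 20 mm higher.

Request:
apply_moves --targets '[{"tx": 0.3,"ty": 0,"tz": 0,"ax": 0,"ay": 0,"az": 0},{"tx": 0.4,"ty": 0,"tz": 0,"ax": 0,"ay": 0,"az": 0},{"tx": 0.4,"ty": 0,"tz": 0,"ax": 0,"ay": 0,"az": 0},{"tx": 0.3,"ty": 0,"tz": 0,"ax": 0,"ay": 0,"az": 0},{"tx": 0.4,"ty": 0,"tz": 0,"ax": 0,"ay": 0,"az": 0}]'

```text
clock: 15.87
ee_pos: [0.5393, 0.1516, 0.3073]
orientation: [[-0.088, 0.996, -0.0], [0.996, 0.088, -0.0], [-0.0, -0.0, -1.0]]
wrist_force: [0.2, -0.8, 0.1]
finger_gap: -0.0001
grip_force: 0.3
```

```bash
python3 - <<'E'
from h import *
print(*car()[:3],sense()["grip_force"])
im=snapshot("side");p=np.argwhere(red(im)[110:190,230:345])+[110,230]
for x in(260,270,310,320):
    v=p[p[:,1]==x,0]; print(x,(v.min(),v.max()) if len(v) else None)
E
```

```text
15.8667 [ 0.0002 -0.0673  0.1343] [ 0.2346 -0.8256  0.0801] 0.26217109872959554
260 (np.int64(131), np.int64(139))
270 (np.int64(130), np.int64(138))
310 (np.int64(126), np.int64(133))
320 None
```

Request:
apply_moves --targets '[{"tx": 0.5,"ty": 0,"tz": 0.2,"ax": 0,"ay": 0,"az": 0},{"tx": 0.5,"ty": 0,"tz": 0.4,"ax": 0,"ay": 0,"az": 0},{"tx": 0.4,"ty": 0,"tz": 0.4,"ax": 0,"ay": 0,"az": 0},{"tx": 0.3,"ty": 0,"tz": 0.4,"ax": 0,"ay": 0,"az": 0},{"tx": 0.1,"ty": 0,"tz": 0.4,"ax": 0,"ay": 0,"az": 0}]'

```text
clock: 16.33
ee_pos: [0.5351, 0.1967, 0.2609]
orientation: [[-0.089, 0.996, -0.001], [0.996, 0.089, 0.0], [0.0, -0.001, -1.0]]
wrist_force: [-0.7, 0.0, 0.2]
finger_gap: 0.0001
grip_force: 0.3
```

```bash
python3 -c "
from h import *
print(*car()[:3])"
```

```text
16.3333 [-0.     -0.0219  0.0879] [-0.7152  0.002   0.1635]
```

Request:
apply_moves --targets '[{"tx": 0.1,"ty": 0,"tz": 0.3,"ax": 0,"ay": 0,"az": 0},{"tx": 0,"ty": 0,"tz": 0.2,"ax": 0,"ay": 0,"az": 0},{"tx": 0,"ty": 0,"tz": 0.1,"ax": 0,"ay": 0,"az": 0},{"tx": 0,"ty": 0,"tz": 0.04,"ax": 0,"ay": 0,"az": 0},{"tx": 0,"ty": 0,"tz": 0,"ax": 0,"ay": 0,"az": 0}]'

```text
clock: 16.75
ee_pos: [0.5353, 0.1975, 0.2465]
orientation: [[-0.088, 0.996, -0.0], [0.996, 0.088, 0.0], [0.0, -0.0, -1.0]]
wrist_force: [-0.1, 0.5, 0.8]
finger_gap: -0.0
grip_force: 0.0
```

Request:
apply_moves --targets '[{"tx": 0,"ty": 0,"tz": 0.03,"ax": 0,"ay": 0,"az": 0},{"tx": 0,"ty": 0,"tz": 0,"ax": 0,"ay": 0,"az": 0},{"tx": 0,"ty": 0,"tz": 0,"ax": 0,"ay": 0,"az": 0},{"tx": 0,"ty": 0,"tz": 0,"ax": 0,"ay": 0,"az": 0},{"tx": 0,"ty": 0,"tz": 0,"ax": 0,"ay": 0,"az": 0}]'

```text
clock: 17.17
ee_pos: [0.5354, 0.1976, 0.2463]
orientation: [[-0.088, 0.996, 0.001], [0.996, 0.088, 0.0], [-0.0, 0.001, -1.0]]
wrist_force: [-2.9, -0.7, 7.5]
finger_gap: -0.0
grip_force: 3.7
```

```bash
python3 -c "
from h import *
print(*car()[:3])"
```

```text
17.1667 [ 0.0006 -0.0211  0.0733] [-2.9282 -0.6785  7.4885]
```

The flap is resting on its stop at z ≈ 0.073. I back off upward and check by numbers.

Request:
apply_moves --targets '[{"tx": 0,"ty": 0,"tz": -0.3,"ax": 0,"ay": 0,"az": 0},{"tx": 0,"ty": 0,"tz": -0.8,"ax": 0,"ay": 0,"az": 0},{"tx": 0,"ty": 0,"tz": -1,"ax": 0,"ay": 0,"az": 0},{"tx": 0,"ty": 0,"tz": -1,"ax": 0,"ay": 0,"az": 0},{"tx": 0,"ty": 0,"tz": -1,"ax": 0,"ay": 0,"az": 0}]'

```text
clock: 17.58
ee_pos: [0.5352, 0.1976, 0.35]
orientation: [[-0.088, 0.996, 0.001], [0.996, 0.088, -0.0], [-0.0, 0.001, -1.0]]
wrist_force: [0.5, 0.3, -1.3]
finger_gap: 0.0001
grip_force: 0.0
```

Request:
apply_moves --targets '[{"tx": 0,"ty": 0,"tz": -1,"ax": 0,"ay": 0,"az": 0},{"tx": 0,"ty": 0,"tz": -1,"ax": 0,"ay": 0,"az": 0},{"tx": 0,"ty": 0,"tz": -0.5,"ax": 0,"ay": 0,"az": 0},{"tx": 0,"ty": 0,"tz": 0,"ax": 0,"ay": 0,"az": 0},{"tx": 0,"ty": 0,"tz": 0,"ax": 0,"ay": 0,"az": 0}]'

```text
clock: 18.0
ee_pos: [0.5354, 0.1977, 0.4112]
orientation: [[-0.088, 0.996, 0.001], [0.996, 0.088, 0.0], [0.0, 0.001, -1.0]]
wrist_force: [0.8, -1.2, -0.5]
finger_gap: -0.0001
grip_force: 0.0
```

```bash
python3 - <<'E'
from h import *
print(*car()[:3])
im=snapshot("side");m=red(im);m[:90]=0;m[200:]=0;m[:,:220]=0;m[:,340:]=0
p=np.argwhere(m)[:,::-1].astype(np.float32);print("stripe",cv2.boxPoints(cv2.minAreaRect(p)),len(p))
c=camera_info("side");R=np.array(c["rotation"]);t=np.radians(5.2);C=np.array([[np.cos(t),-np.sin(t),0],[np.sin(t),np.cos(t),0],[0,0,1]])
def pr(x,r,d):
    th=np.radians(d);P=C@[x,-.079+r*np.cos(th)-.004*np.sin(th),.069+r*np.sin(th)+.004*np.cos(th)]+[.533,.2185,0];u=c["mtx"]@(R.T@(P-c["origin"]));return (u[:2]/u[2]).round(1)
for d in(0,5,10):print(d,[pr(x,r,d) for x in(-.087,.087) for r in(.09,.068)])
h=cv2.cvtColor(im,cv2.COLOR_BGR2HSV);b=((h[...,0]>8)&(h[...,0]<26)&(h[...,1]>110)&(h[...,2]>60)).astype(np.uint8);b[:225]=0;b[350:]=0;b[:,:240]=0;b[:,385:]=0
n,l,s,ct=cv2.connectedComponentsWithStats(b)
for i in range(1,n):
    if s[i,4]>80:print("brass",s[i],onz("side",ct[i],.04))
E
```

```text
18.0 [ 0.0008 -0.0209  0.2382] [ 0.7953 -1.2292 -0.4766]
stripe [[242.8923 147.1385]
 [304.6769 139.4154]
 [305.2154 143.7231]
 [243.4308 151.4462]] 262
0 [array([241.5, 147.5]), array([243.3, 152. ]), array([303.9, 139.8]), array([306.7, 144. ])]
5 [array([241.5, 145.1]), array([243.3, 150.2]), array([304.2, 137.4]), array([307. , 142.2])]
10 [array([241.6, 142.8]), array([243.4, 148.5]), array([304.7, 135.2]), array([307.4, 140.5])]
brass [275 239  30  31 573] [ 0.493  -0.1313  0.04  ]
brass [261 280  33  41 680] [ 0.4532 -0.2309  0.04  ]
brass [347 295  29  13 136] [ 0.5983 -0.2556  0.04  ]
```

The stripe pixels match the 0° prediction, so both flaps are shut. Both bushings are still standing, and the robot is clear.

```bash
python3 -c "
from cell import *
print(finish_job())"
```

```text
the job is handed in; nothing more can be done
None
```

I handed the job in at about 18 s: the bottle was set down in the carton, the plain flap then the striped flap were folded shut, and both bushings were left standing; one contact spiked to about 54 N when the striped flap's edge caught under the finger linkage, and the hand-in returned no verdict.

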